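# Fit the condenser lens and screw its collar down

## Robot

A 6-joint arm with a two-finger parallel gripper is mounted at the origin on a cart in front of the work surface, level with it; the furniture and walls round the work are solid. World frame = base frame: x ahead of the robot, y to its left, z up, the work surface at z = 0. Lengths are in m, angles in rad, forces in N, time in s.
With the tool pointing down it reaches from about 0.3 to 0.775 m from the base axis. Payload 14.6 kg.
Tool frame: the origin (TCP) lies midway between the tips of the shut fingers; the grasp point (between the pads) lies 19 mm behind it; z points along the fingers, y is the line along which they close (so a half turn about z gives the same grasp; the last joint's range is limited). The gripper opens to 94 mm and grips with 3 to 60 N. Pads are 16 mm wide; open, the fingers measure 119 mm over their backs; the gripper's body (75 mm by 177 mm) begins 78 mm behind the grasp point.
Start: joints at [1.118, 0.3, 1.521, -0, 1.321, -0.067], TCP at [0.207, 0.51, 0.205] pointing down, gripper open.
Joint ranges: [-3.03, 3.03], [-0.79, 2.21], [0.23, 2.52], [-1.04, 4.18], [0, 3.07], [-2.55, 2.55]. Speed limits (rad/s): [2.22, 2.22, 2.57, 3.14, 3.14, 3.14].

## Interface

Orientations are given as a unit quaternion [x, y, z, w].
In Python, from workcell import manip gives the robot as it stands. Calls block until the motion is done:
- manip.move_to(position, orientation): joint-space move of the TCP to a pose.
- manip.movel(position, attitude=None, vel=0.15, threshold=None): straight line of the TCP; attitude=None keeps the orientation; vel is the mean speed in m/s. With threshold (N) it stops when the force on the tool has changed by that much, and returns True; else False.
- manip.move_j(angles): joint-space move.
- manip.gripper_open() and manip.grasp(newtons=None): open the fingers fully, or close them until they stop; newtons is the grip in N (None keeps the last).
- manip.dwell(seconds).
- manip.solve_ik(position, orientation): joint angles nearest the present ones, or None.
- manip.state(): the state.
- manip.camera(name): name is "side" or "top" or "wrist"; returns a dict with "frame" (420x560x3 uint8, red, green, blue), "vertical_fov" (degrees; the focal length in pixels is half the picture's height over the tangent of half this angle, whatever the lens; pixels are square), "cx", "cy" (the principal point, pixels), "view" (4x4, takes a point from world to camera coordinates). Camera axes: x right, y down, z forward; pixel columns grow to the right and rows downward; lengths in m; the calibration is good to about 2 mm. A picture is of the moment at which its call begins. There is no depth.
A pose or a line that the arm cannot do raises manip.Unreachable and nothing moves.
- manip.close_job(): hands the job in; it is judged then, once.
Trained networks look in a picture, given as the dict that the camera call returned (one of the last four; its "shot" number tells which), for a name from the list of things; names that differ only in an ending like _2 or _b are one class to them, and where a whole thing is asked for, a point or a joint stands for the part that bears it (a point fixed in the world has none). Each returns a list of dicts, best first, with "confidence" (0 to 1); they miss things now and then, are a little off and sometimes report something else, mostly with a low value. They report only what shows in the picture. A call takes as long as a camera call. They do not tell look-alikes from the thing itself.
- manip.recognise(picture, target): "position" ([x, y, z] in m, in the coordinates of the camera as it stood for that picture, good to about 4 mm: the middle of the surface that is visible of it).
- manip.place_of(picture, target): "position" ([x, y, z] in m, in the coordinates of the camera as it stood for that picture, good to about 4 mm: a listed point, or the origin of a listed thing).
The state is a dict: "time_s": time; "qpos": joint angles; "dq": joint speeds; "joint_efforts": joint torques, N m; "eef_pos": TCP position; "tool_rot": TCP orientation; "force": force on the tool from outside, world axes, zero at the start; "moment": the same for the moment, N m; "width": finger opening in m; "grip_force": force on a finger pad.
Only numpy, scipy, OpenCV 4.12 (cv2) and the standard library are available. Lean on these libraries where they do the work, as an engineer would, in place of code of your own. Each camera call takes 0.05 s, during which the arm holds its last target. There are 200 camera calls.

## Task

Put the loose lens back into the condenser housing: seat it flat, glass up, in the housing's open mouth and let go of it, then set the collar over it and screw the collar clockwise until it comes up tight against its stops, so that the lens is clamped fully home against the sprung seat and stays so when you let go. The thread's start is not marked, so feel for it; press and turn gently, because the lens must not be struck or crushed, and leave the other things on the bench where they are.

Things in the scene. Friction and masses are not known exactly. Their poses are not given: they have to be found in the camera images.
- housing: Aluminium condenser housing bolted to the table (fixed). Base plate 76 x 60 x 10 mm, on it an upright round body 41 mm in diameter; a light-guide port (19 mm thick, axis 33 mm above the table) sticks out along +x to 47 mm from the axis, a thumb screw along -y to 35 mm. Top: a neck 40 mm across, chamfered to 38 mm at its rim. Origin: on the axis, underside of the base; z up.
- mouth (a point): Centre of the housing's open mouth, level with the neck's rim, 64 mm above the table. Bore 35.5 mm in diameter, straight. In it a sprung seat ring, its top 4 mm below the rim when up; it starts to move at about 6 N and is down its full 1.5 mm at about 18 N, where the lens comes on a solid shoulder 5.5 mm below the rim.
- neck_thread (a point): On the housing's axis, 8 mm below the rim. Round the neck: three-start quick thread, three ridges 47 mm over all, 2.8 mm thick, 54 deg long, 66 deg gaps. Clockwise (from above) each falls 3.25 mm in 34 deg (underside 4.6 to 7.85 mm below the rim), is level for 12 deg, ends in a solid stop. Where the gaps lie is tied to no given pose and differs each time: only look or touch tells.
- lens: Lens in a stepped round dark steel cell, loose, glass up. Lower rim 33.6 mm diameter, 7 mm high, foot chamfered 1.8 mm; drops into the mouth with 0.95 mm play all round and then stands 3 mm proud (origin 4 mm below the mouth). Upper hub to hold it by: 22 mm diameter, 7 to 16 mm above the underside. 50 to 90 g. Origin: centre of the underside; z up its axis.
- collar: Loose knurled aluminium ring, right way up: 58 mm outside diameter, 17 mm high. Hole in the top 27 mm (lens hub passes), below 49 mm. Its flange, 13 to 17 mm above the underside, bears on the lens rim. Three lugs inside, 6 mm wide, 3 mm high, 120 deg apart, one on +x, tips on a 42.4 mm circle; dark dots on top show them. 45 to 75 g. Origin: centre of the underside; z up.
- collar_lugs (a point): On the collar's axis, 2.5 mm above its underside, at lug height. Lugs in the gaps over the seated lens: collar origin 10 mm below the mouth; lugs on the ridges: it stops about 4 to 8 mm higher. From a gap it turns clockwise, free for up to 55 deg; then the thread draws collar and lens down 1.5 mm within about 20 deg, and 12 deg later the lugs meet the solid stops: tight (0.7 N m is enough).
- seat (a joint): Travel of the sprung seat ring in the mouth, m: 0 up, grows downward to 0.0015 when the lens on it is fully home.
- spare_lens_ring: Bystander: flat black lens ring, 31 mm diameter, 9 mm high, loose. Origin: centre of the underside.
- coupling: Bystander: small light metal shaft coupling standing upright, 25 mm diameter, 25 mm high, loose. Origin: centre of the underside.
- bearing: Bystander: ball bearing lying flat, 22 mm diameter, 7 mm high, loose. Origin: centre of the underside.
- shim_tin: Bystander: flat round light metal tin, 60 mm diameter, 24 mm high, loose. Origin: centre of the underside.
- post: Bystander: plain steel optical post standing upright, 13 mm diameter, 50 mm high, loose. Origin: centre of the underside.
Not all that is in view belongs to the job. What is meant by the lens is not pink, and is the smaller of those in its own colour.

How it is judged:
By the outcome, as a careful person would: the job done as asked, in the order asked, and still so for the second after the job is handed in, with the robot touching nothing.
It also fails if it takes over 70 s, if anything falls off the work surface, if the arm or the gripper's body presses on something with over 40 N, if the wrist force passes 120 N, or if a joint passes its speed limit or range.

## Working session

There is one attempt and no reset: what is moved stays moved. The work goes in short steps, each a Python script; the robot and the scene stay as the last script left them, time stands still between calls to the robot, and variables do not carry over. Pictures are saved under pics/ and viewed, at most 10 in all, crops included, and the job is handed in when it is done.

```bash
mkdir -p pics; ls; cat > h.py <<'E'
from workcell import manip
import numpy as np, cv2
def save(c,n): cv2.imwrite(f'pics/{n}.png',c['frame'][:,:,::-1])
def f(c): return c['frame'].shape[0]/2/np.tan(np.radians(c['vertical_fov'])/2)
def w2p(c,p):
    q=c['view']@np.r_[p,1]; return np.array([c['cx']+f(c)*q[0]/q[2],c['cy']+f(c)*q[1]/q[2]])
def c2w(c,q): return (np.linalg.inv(c['view'])@np.r_[q,1])[:3]
def p2w(c,u,v,z):
    I=np.linalg.inv(c['view']); d=I[:3,:3]@np.array([(u-c['cx'])/f(c),(v-c['cy'])/f(c),1]); o=I[:3,3]
    return o+d*(z-o[2])/d[2]
E
python3 - <<'E'
from h import *
for n in ['top','side']:
    c=manip.camera(n); save(c,n+'0')
    print(n,c['vertical_fov'],c['cx'],c['cy'],np.linalg.inv(c['view'])[:3,3].round(3))
    for t in ['housing','mouth','lens','collar','collar_lugs','spare_lens_ring','coupling','bearing','shim_tin','post']:
        for r in manip.place_of(c,t)[:4]:
            p=c2w(c,r['position']); print(t,round(r['confidence'],2),p.round(3),w2p(c,p).round())
print(manip.state())
E
```

```text
pics
top 45.71697344092246 284.3743340932504 206.99337428580375 [ 0.348 -0.295  1.161]
housing 0.61 [ 0.458 -0.012  0.002] [173. 240.]
mouth 0.79 [ 0.458 -0.013  0.07 ] [166. 238.]
lens 0.7 [ 0.484 -0.341  0.001] [314. 230.]
lens 0.67 [ 0.613 -0.592  0.   ] [420. 177.]
lens 0.55 [ 0.479 -0.427  0.002] [351. 233.]
collar 0.85 [ 0.457 -0.224 -0.002] [264. 242.]
collar_lugs 0.85 [ 0.454 -0.224  0.004] [264. 242.]
spare_lens_ring 0.59 [ 0.406 -0.292  0.003] [293. 264.]
coupling 0.47 [ 0.556 -0.282  0.003] [289. 200.]
bearing 0.54 [ 0.552 -0.346  0.003] [316. 201.]
bearing 0.19 [ 0.549 -0.43  -0.   ] [352. 203.]
shim_tin 0.81 [ 0.551 -0.156  0.   ] [236. 202.]
post 0.43 [ 0.552 -0.434  0.001] [354. 202.]
side 49.927822841086154 270.51200881940446 210.2030842909649 [ 0.403 -1.111  0.528]
housing 0.73 [ 0.557 -0.286 -0.005] [299. 235.]
mouth 0.63 [ 0.459 -0.014  0.061] [247. 160.]
lens 0.73 [ 0.483 -0.43  -0.002] [273. 277.]
lens 0.67 [ 0.482 -0.338  0.   ] [268. 248.]
collar 0.84 [ 0.456 -0.225 -0.001] [251. 222.]
collar_lugs 0.83 [ 0.458 -0.227  0.001] [252. 221.]
spare_lens_ring 0.43 [ 0
[... 206 characters left out ...]
06] [309. 278.]
{'time_s': 1.1, 'qpos': array([ 1.11840753e+00,  2.99900077e-01,  1.52102707e+00, -4.64149446e-06,
        1.32071160e+00, -6.66099971e-02]), 'dq': array([ 0.0006861 ,  0.00042387, -0.00101268,  0.00022059,  0.00036655,
        0.00033029]), 'joint_efforts': array([-3.60766880e-04, -5.31676197e+01, -3.52904069e+01,  7.08128465e-02,
        2.14568409e-02, -4.98259089e-05]), 'eef_pos': array([0.20695271, 0.50955251, 0.20543407]), 'tool_rot': array([ 1.91694941e-01,  9.81454558e-01, -2.28546248e-05, -3.74114216e-06]), 'force': array([-0.73399075, -0.15474614,  0.32070908]), 'moment': array([ 0.00214937,  0.04340599, -0.01182172]), 'grip_force': 0.0, 'width': 0.0939385947329818}
```

```bash
python3 - <<'E'
import cv2
a=cv2.imread('pics/top0.png'); b=cv2.imread('pics/side0.png')
x=cv2.resize(a[145:295,130:450],(800,375),interpolation=cv2.INTER_CUBIC)
cv2.imwrite('pics/top0c.png',x)
x=cv2.resize(b[130:330,200:440],(720,600),interpolation=cv2.INTER_CUBIC)
cv2.imwrite('pics/side0c.png',x)
E
```

```text
(no output)
```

View pics/top0c.png

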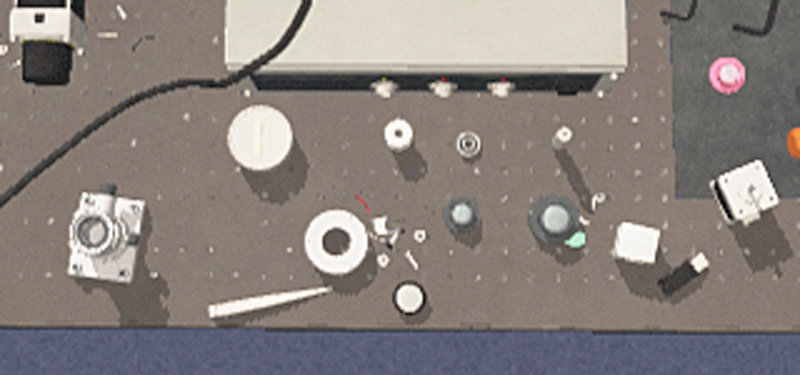

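View pics/side0c.png

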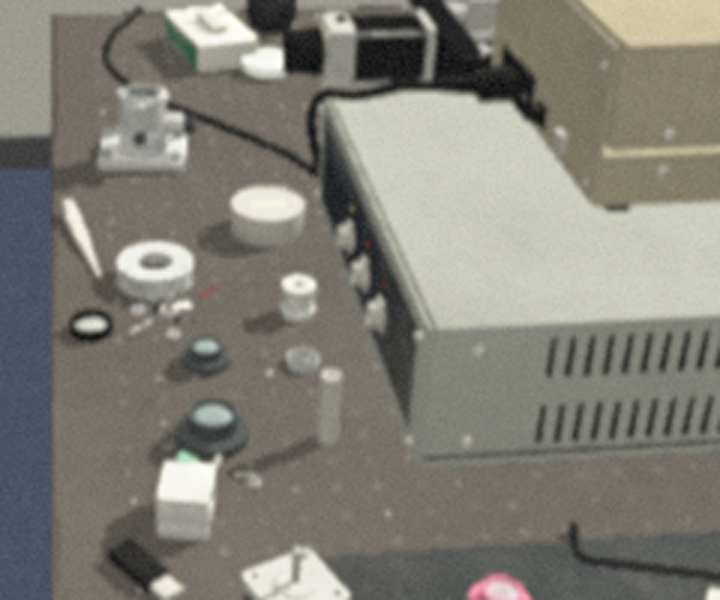

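```bash
cat >> h.py <<'E'
def Q(deg): # tool down, tool y axis along world angle deg
    from scipy.spatial.transform import Rotation as R
    a=np.radians(deg); y=np.array([np.cos(a),np.sin(a),0]); z=np.array([0,0,-1.]); x=np.cross(y,z)
    return R.from_matrix(np.c_[x,y,z]).as_quat()
def st():
    s=manip.state(); print('t',round(s['time_s'],2),'p',s['eef_pos'].round(4),'F',s['force'].round(1),'M',s['moment'].round(2),'w',round(s['width'],4),'g',round(s['grip_force'],1),'q6',round(s['qpos'][5],2)); return s
E
python3 - <<'E'
from h import *
for name,p in [('house',[.458,-.013,.26]),('lens',[.483,-.341,.2]),('collar',[.457,-.224,.2])]:
    for d in range(-180,180,30):
        q=manip.solve_ik(p,Q(d))
        print(name,d,None if q is None else np.round(q,2)[[0,5]])
manip.move_to([.42,-.013,.27],Q(90) if manip.solve_ik([.42,-.013,.27],Q(90))is not None else Q(-90))
st()
c=manip.camera('wrist'); save(c,'w_house')
print(np.linalg.inv(c['view']).round(3),c['vertical_fov'],w2p(c,[.458,-.013,.064]))
for t in ['mouth','housing','neck_thread']:
    for r in manip.place_of(c,t)[:2]: print(t,round(r['confidence'],2),c2w(c,r['position']).round(4))
E
```

```text
house -180 None
house -150 [-0.11  2.51]
house -120 [-0.11  1.99]
house -90 [-0.11  1.46]
house -60 [-0.11  0.94]
house -30 [-0.11  0.42]
house 0 [-0.11 -0.11]
house 30 [-0.11 -0.63]
house 60 [-0.11 -1.16]
house 90 [-0.11 -1.68]
house 120 [-0.11 -2.2 ]
house 150 None
lens -180 [-0.68  2.46]
lens -150 [-0.68  1.94]
lens -120 [-0.68  1.42]
lens -90 [-0.68  0.89]
lens -60 [-0.68  0.37]
lens -30 [-0.68 -0.15]
lens 0 [-0.68 -0.68]
lens 30 [-0.68 -1.2 ]
lens 60 [-0.68 -1.72]
lens 90 [-0.68 -2.25]
lens 120 None
lens 150 None
collar -180 None
collar -150 [-0.53  2.09]
collar -120 [-0.53  1.57]
collar -90 [-0.53  1.04]
collar -60 [-0.53  0.52]
collar -30 [-0.53 -0.  ]
collar 0 [-0.53 -0.53]
collar 30 [-0.53 -1.05]
collar 60 [-0.53 -1.57]
collar 90 [-0.53 -2.1 ]
collar 120 None
collar 150 None
t 3.14 p [ 0.4201 -0.0125  0.2699] F [-0.1 -0.4 -0.4] M [0.02 0.01 0.01] w 0.0942 g 0.0 q6 -1.69
[[-0.001  0.959  0.284  0.337]
 [ 1.     0.001  0.    -0.013]
 [ 0.     0.284 -0.959  0.449]
 [ 0.     0.     0.     1.   ]] 68.80956020121795 [276.95710525 214.64644027]
mouth 0.72 [ 0.4563 -0.0127  0.0626]
housing 0.64 [ 0.4585 -0.0137 -0.0022]
neck_thread 0.79 [ 0.4587 -0.0115  0.0586]
```

View pics/w_house.png

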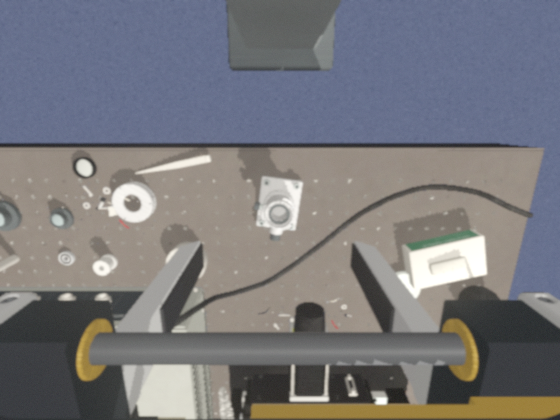

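```bash
python3 - <<'E'
from h import *
manip.movel([.455,-.0127,.10],vel=.2); st()
c=manip.camera('wrist'); save(c,'w_house2')
for z in (.064,): print(w2p(c,[.458,-.0127,z]),w2p(c,[.478,-.0127,z]))
for t in ['mouth','neck_thread']:
    for r in manip.place_of(c,t)[:2]: print(t,round(r['confidence'],2),c2w(c,r['position']).round(4))
u,v=w2p(c,[.458,-.0127,.064]).astype(int)
x=c['frame'][v-60:v+60,u-70:u+70,::-1]
cv2.imwrite('pics/w_house2c.png',cv2.resize(x,None,fx=5,fy=5,interpolation=cv2.INTER_CUBIC)); print(u,v)
E
```

```text
t 4.36 p [ 0.4554 -0.0127  0.1008] F [ 0.7  0.2 -0. ] M [ 0.03  0.03 -0.01] w 0.0938 g 0.0 q6 -1.68
[277.80886371 237.13543732] [277.77435928 261.29975204]
mouth 0.74 [ 0.4547 -0.0139  0.0654]
neck_thread 0.85 [ 0.4581 -0.0107  0.0599]
277 237
```

View pics/w_house2c.png

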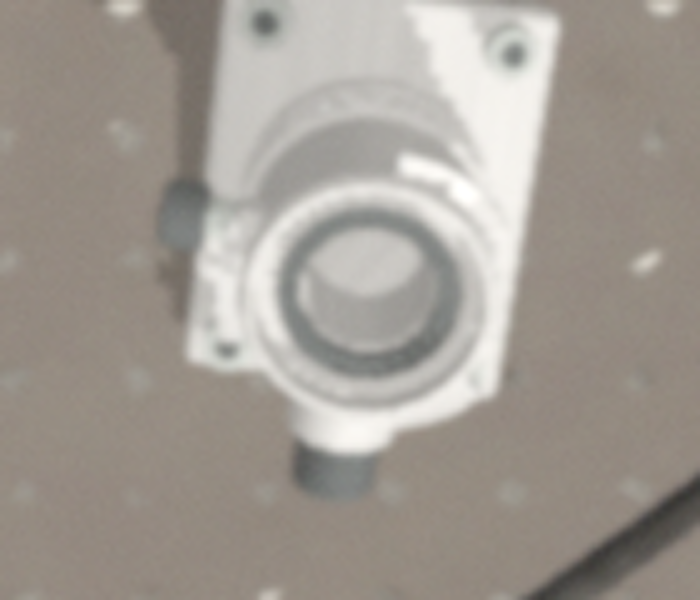

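```bash
cat >> h.py <<'E'
def crop(c,p,n,hw=70,hh=60):
    u,v=w2p(c,p).astype(int)
    cv2.imwrite(f'pics/{n}.png',cv2.resize(c['frame'][v-hh:v+hh,u-hw:u+hw,::-1],None,fx=4,fy=4,interpolation=cv2.INTER_CUBIC)); print('crop origin',u-hw,v-hh)
E
python3 - <<'E'
from h import *
manip.movel([.455,-.0127,.14],vel=.3)
manip.movel([.46,-.26,.14],vel=.35)
manip.movel([.47,-.30,.10],vel=.25); st()
c=manip.camera('wrist'); save(c,'w_lens'); crop(c,[.47,-.285,.016],'w_lensc',100,75)
for t in ['lens','collar']:
    for r in manip.place_of(c,t)[:3]: print(t,round(r['confidence'],2),c2w(c,r['position']).round(4),w2p(c,c2w(c,r['position'])).round(1))
E
```

```text
t 6.03 p [ 0.4701 -0.2985  0.0996] F [ 0.3 -0.7  0.3] M [ 0.01  0.07 -0.01] w 0.0939 g 0.0 q6 -2.2
crop origin 192 140
lens 0.97 [ 0.4836 -0.3418 -0.0028] [232.7 222.7]
lens 0.79 [ 0.4758 -0.4228 -0.001 ] [147.3 215.5]
collar 0.56 [ 0.4551 -0.2284 -0.0011] [352.3 194.6]
```

View pics/w_lensc.png

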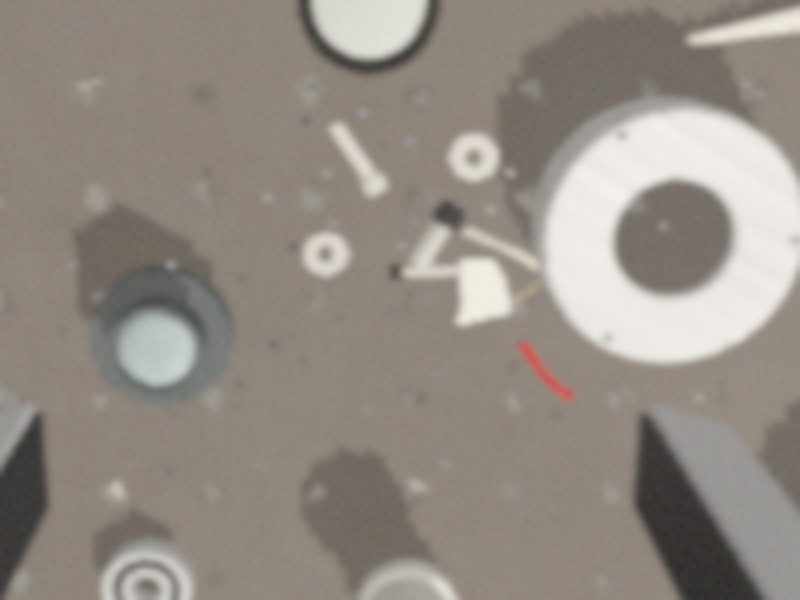

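```bash
python3 - <<'E'
from h import *
c=manip.camera('wrist')
a=p2w(c,232.2,224.2,.0065);b=p2w(c,231.2,226.8,.016); col=p2w(c,360,198,.017)
print('lens',a.round(4),b.round(4),'collar',col.round(4))
L=(a+b)/2
L=L[:2]
if np.hypot(*(L-[.4836,-.3415]))<.006:
    manip.move_to([*L,.10],Q(45))
    manip.movel([*L,.03],vel=.15)
    print(manip.movel([*L,.0095],vel=.04,threshold=4)); st()
    manip.grasp(15); s=st()
    manip.movel([*L,.04],vel=.1); st()
    c=manip.camera('wrist'); save(c,'w_held')
E
```

```text
lens [ 0.4831 -0.3418  0.0065] [ 0.4823 -0.3413  0.016 ] collar [ 0.4547 -0.2262  0.017 ]
False
t 8.25 p [ 0.4827 -0.3416  0.0095] F [-0.1  0.4  0.3] M [0.01 0.05 0.04] w 0.0938 g 0.0 q6 -1.46
t 9.37 p [ 0.4827 -0.3416  0.0095] F [ 0.1  0.7 -0.5] M [ 0.04 -0.01  0.03] w 0.0208 g 15.0 q6 -1.46
t 9.82 p [ 0.4828 -0.3416  0.0401] F [-1.4  0.4 -1.1] M [-0.02  0.02 -0.03] w 0.021 g 15.0 q6 -1.46
```

```bash
python3 - <<'E'
from h import *
M=np.array([.457,-.0112])
manip.movel([.47,-.3,.16],vel=.25)
manip.movel([*M,.16],vel=.35)
manip.movel([*M,.082],vel=.12); st()
c=manip.camera('side'); save(c,'s_pre')
r=manip.movel([*M,.0695],vel=.015,threshold=3); print(r); st()
E
```

```text
t 12.31 p [ 0.4574 -0.0115  0.0825] F [ 0.2  0.4 -1.8] M [-0.02 -0.06  0.06] w 0.0212 g 15.0 q6 -0.89
True
t 13.02 p [ 0.4572 -0.0112  0.0717] F [1.5 0.2 2.3] M [ 0.04 -0.23 -0.05] w 0.0212 g 15.0 q6 -0.89
```

```bash
python3 - <<'E'
from h import *
p=manip.state()['eef_pos'].copy()
for k in range(6):
    f=manip.state()['force']; 
    d=np.array([f[0],f[1]]); d=d/max(np.hypot(*d),.5)*.0007
    p=manip.state()['eef_pos']; p[:2]+=d
    manip.movel([p[0],p[1],p[2]+.0004],vel=.02)
    r=manip.movel([p[0],p[1],.0693],vel=.015,threshold=3); s=st()
    if s['eef_pos'][2]<.0700: break
E
```

```text
t 13.53 p [ 0.458  -0.0111  0.0692] F [-1.1 -0.6  6. ] M [-0.    0.13 -0.01] w 0.0209 g 15.0 q6 -0.89
```

```bash
python3 - <<'E'
from h import *
manip.gripper_open(); st()
p=manip.state()['eef_pos']
manip.movel([p[0],p[1],.11],vel=.12)
manip.movel([.452,-.05,.13],Q(90),vel=.15)
manip.movel([.452,-.0112,.10],vel=.2) if 0 else None
c=manip.camera('wrist'); crop(c,[.458,-.011,.07],'w_seated',70,60); print(w2p(c,[.458,-.011,.067]),w2p(c,[.458,-.011,.076]),w2p(c,[.458,-.011,.064]))
for r in manip.place_of(c,'lens')[:2]: print(round(r['confidence'],2),c2w(c,r['position']).round(4))
for r in manip.place_of(c,'mouth')[:2]: print(round(r['confidence'],2),c2w(c,r['position']).round(4))
E
```

```text
t 14.72 p [ 0.4578 -0.011   0.069 ] F [ 0.1 -1.  -0.3] M [-0.01 -0.04 -0.06] w 0.0936 g 0.0 q6 -0.89
crop origin 254 171
[324.09928135 229.86937966] [325.74985769 233.72465692] [323.5734912  228.64128331]
0.72 [ 0.4592 -0.011   0.0625]
```

View pics/w_seated.png

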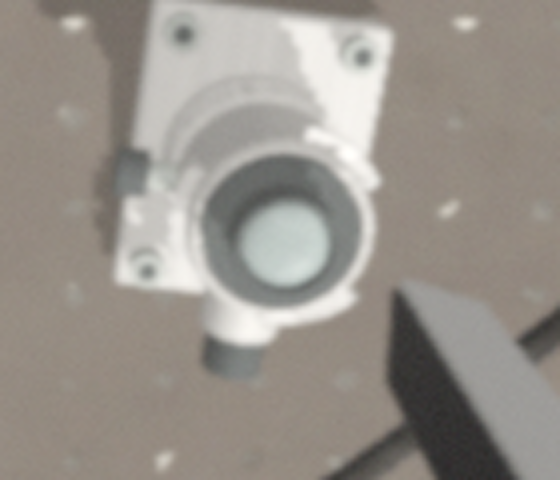

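```bash
python3 - <<'E'
from h import *
C=np.array([.4547,-.2262])
manip.movel([.455,-.15,.13],Q(45),vel=.3)
manip.movel([*C,.09],Q(20),vel=.2)
manip.movel([*C,.03],vel=.15)
print(manip.movel([*C,.004],vel=.05,threshold=5)); st()
manip.grasp(45); st()
manip.movel([*C,.05],vel=.12); st()
manip.movel([.456,-.16,.14],vel=.25)
M=[.4578,-.0108]
manip.movel([*M,.14],Q(14),vel=.25)
manip.movel([*M,.085],vel=.1); st()
c=manip.camera('side'); save(c,'s_col')
print(manip.movel([*M,.058],vel=.02,threshold=4)); st()
E
```

```text
False
t 19.03 p [ 0.4547 -0.2262  0.004 ] F [0.4 0.1 0.6] M [-0.05  0.   -0.06] w 0.0939 g 0.0 q6 -0.88
t 19.7 p [ 0.4548 -0.2262  0.0041] F [0.2 0.8 0.2] M [-0.04  0.02 -0.04] w 0.0576 g 45.0 q6 -0.88
t 20.23 p [ 0.4545 -0.2261  0.0497] F [-0.  -0.3 -0.1] M [-0.06  0.    0.06] w 0.057 g 45.0 q6 -0.88
t 22.28 p [ 0.4581 -0.0111  0.0854] F [1.1 0.  0.6] M [ 0.01  0.   -0.01] w 0.0572 g 45.0 q6 -0.35
False
t 23.83 p [ 0.4579 -0.0108  0.0581] F [-0.2  0.1 -0.7] M [-0.06  0.03 -0.02] w 0.0572 g 45.0 q6 -0.35
```

```bash
cat > turn.py <<'E'
from h import *
import sys
M=[.4579,-.0108]
def turn(a,z,end,step,mz=.75):
    while a>end:
        a-=step
        manip.move_to([*M,z],Q(a)); s=manip.state()
        F=s['force']; m=s['moment'][2]
        print(a,'t',round(s['time_s'],1),'z',round(s['eef_pos'][2],4),'F',F.round(1),'Mz',round(m,2),'w',round(s['width'],4))
        if F[2]<-3: z-=min(.0003,-F[2]*.00003)
        if abs(m)>mz or abs(F[2])>35: break
    print(a,z); return a,z
E
python3 - <<'E'
from turn import *
turn(14,.058,-22,6,.3)
E
```

```text
8 t 24.1 z 0.0581 F [ 0.1  0.8 -0.3] Mz 0.0 w 0.0574
2 t 24.3 z 0.0581 F [0.8 0.3 0.4] Mz 0.05 w 0.0575
-4 t 24.6 z 0.0581 F [-0.2 -0.3  0.7] Mz -0.02 w 0.0576
-10 t 24.8 z 0.0581 F [-0.6  0.7  1.2] Mz -0.05 w 0.0574
-16 t 25.1 z 0.0581 F [-0.2  0.1  1. ] Mz -0.04 w 0.0573
-22 t 25.3 z 0.058 F [0.9 0.8 2.4] Mz 0.01 w 0.0572
-22 0.058
```

```bash
python3 - <<'E'
from turn import *
turn(-22,.058,-70,4,.55)
E
```

```text
-26 t 25.6 z 0.058 F [-0.4 -0.6  2.1] Mz -0.03 w 0.0571
-30 t 25.8 z 0.058 F [1.5 0.2 2.9] Mz -0.07 w 0.0575
-34 t 26.1 z 0.0579 F [ 0.5  0.1 -0.3] Mz -0.07 w 0.0573
-38 t 26.3 z 0.0578 F [ 2.  -0.6 -3.1] Mz -0.12 w 0.0571
-42 t 26.6 z 0.0576 F [ 1.8  0.2 -6.6] Mz -0.13 w 0.0576
-46 t 26.8 z 0.0573 F [ 1.7 -0.2 -9.4] Mz -0.28 w 0.0574
-50 t 27.1 z 0.0571 F [ 1.5 -1.1 -9.9] Mz -0.32 w 0.057
-54 t 27.3 z 0.0569 F [-1.7 -1.  -9.9] Mz -0.37 w 0.0573
-58 t 27.6 z 0.0568 F [-0.8 -1.3 -7.3] Mz -0.34 w 0.0572
-62 t 27.8 z 0.0567 F [-3.1  0.3 -4.9] Mz 0.42 w 0.0573
-66 t 28.1 z 0.0567 F [-5.9  0.2 -1.3] Mz 0.98 w 0.0575
-66 0.056468513747714846
```

```bash
python3 - <<'E'
from turn import *
manip.dwell(.3); st()
manip.move_to([*M,.0565],Q(-67)); manip.dwell(.2); st()
manip.gripper_open(); s=st()
manip.movel([*M,.13],vel=.12)
manip.movel([.452,-.05,.13],Q(-90),vel=.1); st()
c=manip.camera('wrist'); save(c,'w_fin')
for r in manip.place_of(c,'collar')[:2]: print(round(r['confidence'],2),c2w(c,r['position']).round(4))
crop(c,[.4579,-.0108,.07],'w_finc',70,60)
c=manip.camera('side');u,v=w2p(c,[.4579,-.0108,.06]).astype(int)
cv2.imwrite('pics/s_finc.png',cv2.resize(c['frame'][v-25:v+35,u-40:u+40,::-1],None,fx=7,fy=7,interpolation=cv2.INTER_CUBIC))
a=cv2.imread('pics/s_finc.png');b=cv2.imread('pics/w_finc.png');b=cv2.resize(b,(a.shape[1]*3//7,a.shape[0]*6//7*560//560//1)) if 0 else cv2.resize(b,(490,420))
a=cv2.resize(a,(300,225)); o=np.zeros((420,790,3),np.uint8);o[:,:490]=b;o[:225,490:]=a;cv2.imwrite('pics/fin.png',o)
E
```

```text
t 28.38 p [ 0.4575 -0.0108  0.0567] F [-6.7  1.   1. ] M [-0.04  1.36  1.01] w 0.0575 g 45.0 q6 1.04
t 28.83 p [ 0.4575 -0.0108  0.0567] F [-6.1 -0.3 -0.4] M [0.02 1.31 1.41] w 0.0571 g 45.0 q6 1.06
t 29.57 p [ 0.4579 -0.0108  0.0565] F [-0.1 -0.  -0. ] M [-0.03  0.13  0.02] w 0.0941 g 0.0 q6 1.07
t 30.89 p [ 0.4518 -0.0498  0.1295] F [ 0.5 -0.1 -0.5] M [0.02 0.11 0.04] w 0.0938 g 0.0 q6 1.38
0.56 [ 0.4566 -0.011   0.0517]
crop origin 158 156
```

View pics/fin.png

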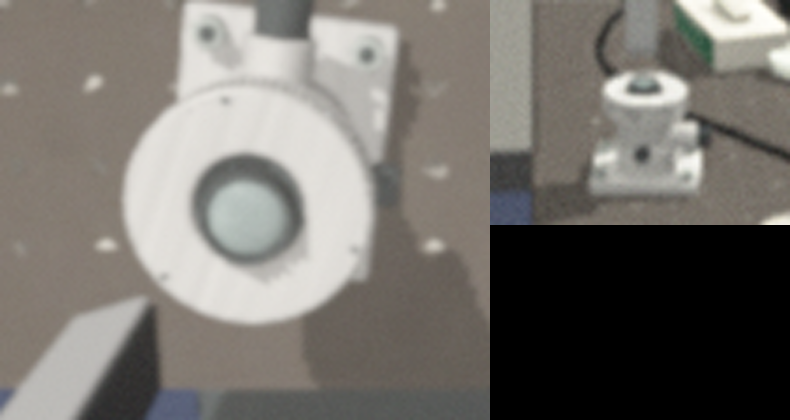

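The collar sits level on the neck, with the lens hub showing through its hole at about (247,215). Its dots are at (225,100), (355,250) and (163,275). The stop felt stiff: torque rose from 1.0 to 1.4 N m over 1°.

```bash
python3 -c "
from h import *
print(manip.close_job())"
```

```text
the job is handed in; nothing more can be done
None
```

The lens is seated glass up in the mouth and clamped by the collar, which I screwed clockwise to its stops (over 1 N m, drawn down about 1.4 mm by arm height against the 1.5 mm nominal); the job was handed in at about 31 s with the gripper clear, and no verdict came back.

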